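# Fit the U-bolt over the lamp boom

### The arm

A 6-joint arm with a two-finger parallel gripper is mounted at the origin on the work surface. World frame = base frame: x ahead of the robot, y to its left, z up, the work surface at z = 0. Lengths are in m, angles in rad, forces in N, time in s.
With the tool pointing down it reaches from about 0.3 to 0.875 m from the base axis. Payload 6.4 kg.
Tool frame: the origin (TCP) lies midway between the tips of the shut fingers; the grasp point (between the pads) lies 19 mm behind it; z points along the fingers, y is the line along which they close (so a half turn about z gives the same grasp; the last joint's range is limited). The gripper opens to 85 mm and grips with 20 to 120 N. Pads are 22 mm wide; open, the fingers measure 114 mm over their backs; the gripper's body (76 mm by 85 mm) begins 54 mm behind the grasp point. The pads swing forward as they close: fully open they stand 13 mm farther back than shut.
Start: joints at [1.102, 0.181, 1.607, -0, 1.354, -0.206], TCP at [0.149, 0.555, 0.231] pointing down, gripper open.
Joint ranges: [-2.99, 2.99], [-0.89, 2.07], [0.3, 2.58], [-1.14, 4.28], [0, 2.63], [-3.12, 3.12]. Speed limits (rad/s): [2.57, 2.57, 3.01, 3.14, 3.14, 3.14].

### API

Orientations are given as a unit quaternion [w, x, y, z].
In Python, from bench import status, camera, ctrl gives the robot as it stands. The module is installed in compiled form; this text tells all that it offers.
- The arm moves only by the shell command python3 -m handwheel 'ROWS'. ROWS is JSON, a list that holds one entry, the list of rows, each a list of 7 numbers: the opening, from -1 (shut) to 1 (fully open), then the shift along the tool's x, y, z in cm, then the turn, a rotation vector about the tool's x, y, z in degrees. A call has 1 to 10 rows; each row is the pose to reach, as a shift and turn from the pose commanded when the call began, along the tool's axes at that moment; what a row does not reach only later rows make up. A row lasts 1/8 s, in which the tool goes at most 62.5 mm and 10.7 degrees, less where a joint would pass 70% of its speed; a pose out of reach is approached as far as the arm can. A call with a gripper value outside its range is refused whole. The fingers move at their own pace and stop on an object; the grip force is fixed at half the most. Time passes only in rows, so rows that repeat a pose let the fingers close. It gives the time, the measured TCP pose, the force, the opening and the grip force at its end, in the units of the state.
- status.get_obs(): the state, without advancing time (a new reading comes with each control period).
- camera(name): name is "scene" or "top"; returns a dict with "frame" (400x640x3 uint8, blue, green, red), "depth" (400x640 float32, m along the optical axis (not along the pixel's ray), 0 where there is no reading), "fx", "fy", "cx", "cy" (pixels), "dist" ([k1, k2, p1, p2, k3] as OpenCV has them; the pictures are not rectified), "extrinsics" (4x4, takes a point from camera to world coordinates). Camera axes: x right, y down, z forward; pixel columns grow to the right and rows downward; lengths in m; the calibration is good to about 2 mm. A picture is of the moment at which its call begins.
- ctrl.hand_in(): hands the job in; it is judged then, once.
The state is a dict: "time_s": time; "q": joint angles; "dq": joint speeds; "joint_efforts": joint torques, N m; "eef_pos": TCP position; "eef_rot": TCP orientation; "wrist_force": force on the tool from outside, world axes, zero at the start; "torque": the same for the moment, N m; "opening": opening from 0.0 (shut) to 1.0 (fully open); "grasp_force": force on a finger pad.
Only numpy, scipy, OpenCV 4.12 (cv2) and the standard library are available. Lean on these libraries where they do the work, as an engineer would, in place of code of your own. Each camera call takes 0.05 s, during which the arm holds its last target. There are 200 camera calls.

### The job

Take the steel U-bolt out of the wooden parts block and fit it over the aluminium boom tube of the lamp foot: both legs straddle the tube, pass together through the two holes of the loose steel plate under it, and are pressed fully home against the stiff keeper until the crown rests on the tube. The plate may have slid along the tube, so feel for the holes gently, never push the U-bolt with more than 25 N, then let go of it; leave everything else on the bench as it is.

Things in the scene. Friction and masses are not known exactly. Their poses are not given: they have to be found in the camera images.
- ubolt: Steel U-bolt, 0.18 to 0.28 kg, hanging upright in the block. Origin midway between the leg tips, z up the legs, x from leg to leg, y across the U. Legs: round, 8 mm diameter, round tips, at x = -22 and +22 mm, 60 mm long. Crown: straight bar 54 (x) by 12 (y) mm, z = 60 to 72 mm. A half turn about z makes no difference.
- ubolt_lug (a point): Centre of the flat grip lug standing on the U-bolt's crown: 34 (x) by 12 (y) by 34 mm tall, z = 72 to 106 mm above the leg tips. Pinch it across y, from above.
- foot: Grey lamp foot, fixed. Origin on the table under its middle, z up, y along the tube. Aluminium tube: 32 mm diameter, axis z = 71, top z = 87 mm, ends at y = -144 and +165 mm, in saddles at y = -95 and +95 mm (22 mm thick, up to z = 72 mm). When the crown rests on the tube the U-bolt's origin is at z = 27 mm of the foot.
- foot_mid (a point): Fixed point of the foot at x = y = 0, z = 55 mm, level with the top of the loose steel plate, 84 (x) by 80 (y) by 6 mm, under the tube. Its two round 10.5 mm holes, at x = -22 and +22 mm, lie mid-length of the plate, which slides stiffly in y (5 N) and starts anywhere up to 14 mm either way from this point: not measured, find it by sight or feel.
- foot_keeper (a point): Fixed point of the foot at z = 40 mm, where the top of a black keeper bar lies at the start, 9 mm below the plate's underside. The leg tips must push the keeper down 13 mm, to z = 27 mm; it yields at about 9 N and does not spring back.
- block: Light wooden parts block, fixed, 100 (x) by 80 (y) by 70 mm tall, with two through holes of 11 mm diameter at x = -22 and +22 mm in which the U-bolt's legs hang, crown on the top face, leg tips 10 mm above the table. Origin at the centre of its underside, z up.
- amber: Bystander, to be left alone: small amber glass bottle, 48 mm across, about 100 mm tall. Origin at its underside.
- tub: Bystander, to be left alone: plain grey plastic tub, 64 mm across, 60 mm tall. Origin at its underside.
- beaker: Bystander, to be left alone: glass beaker, 70 mm across, 90 mm tall. Origin at its underside.
- jar: Bystander, to be left alone: white jar with a red lid, 72 mm across, 90 mm tall. Origin at its underside.
- brush: Bystander, to be left alone: brush lying on the table. Origin at its underside.
- wrench: Bystander, to be left alone: steel wrench lying on the table. Origin at its underside.
- white: Bystander, to be left alone: white plastic bottle with yellow cap, 68 mm across, 150 mm tall. Origin at its underside.
Mind the look-alikes: they are no part of the job. What is shaped like the ubolt but red is not meant.

How it is judged:
By the outcome, as a careful person would: the job done as asked, in the order asked, and still so for the second after the job is handed in, with the robot touching nothing.
It also fails if it takes over 72 s, if anything falls off the work surface, if the arm or the gripper's body presses on something with over 40 N, if the wrist force passes 120 N, or if a joint passes its speed limit or range.

## Working session

There is one attempt and no reset: what is moved stays moved. The work goes in short steps, Python scripts to look and compute and a shell command to move; the robot and the scene stay as the last step left them, time stands still between calls to the robot, and variables do not carry over. Pictures are saved under pics/ and viewed, at most 10 in all, crops included, and the job is handed in when it is done.

```bash
mkdir -p pics
cat > h.py <<'E'
import numpy as np, cv2, json
from bench import status, camera, ctrl
def save(name):
    c=camera(name); np.savez(f'{name}.npz',**{k:np.array(v) for k,v in c.items()}); return c
def load(name): return dict(np.load(f'{name}.npz'))
def K(c): return np.array([[c['fx'],0,c['cx']],[0,c['fy'],c['cy']],[0,0,1]],float)
def ray(c,uv):
    p=cv2.undistortPoints(np.array(uv,float).reshape(-1,1,2),K(c),np.array(c['dist'],float))[:,0]
    d=np.c_[p,np.ones(len(p))]; E=np.array(c['extrinsics']); return E[:3,3],d@E[:3,:3].T
def plane(c,uv,z):
    o,d=ray(c,uv); return o+d*((z-o[2])/d[:,2])[:,None]
def cloud(c):
    v,u=np.mgrid[:400,:640]; o,d=ray(c,np.c_[u.ravel(),v.ravel()])
    return (o+d*np.array(c['depth']).ravel()[:,None]).reshape(400,640,3)
E
python3 - <<'E'
from h import *
for n in('scene','top'):
    c=save(n); cv2.imwrite(f'pics/{n}0.png',c['frame']); print(n,c['fx'],np.round(c['extrinsics'],3).tolist())
print(status.get_obs())
E
```

```text
scene 453.6659707391634 [[-0.851, 0.273, -0.45, 1.139], [0.525, 0.473, -0.707, 0.847], [0.02, -0.838, -0.546, 0.744], [0.0, 0.0, 0.0, 1.0]]
top 503.19800194408384 [[0.026, -0.973, 0.228, 0.277], [-1.0, -0.024, 0.01, -0.008], [-0.004, -0.228, -0.974, 1.422], [0.0, 0.0, 0.0, 1.0]]
{'time_s': 0.1, 'q': array([ 1.10171994e+00,  1.81473757e-01,  1.60788224e+00, -7.27550076e-06,
        1.35382524e+00, -2.06290648e-01]), 'dq': array([ 0.00046223, -0.00117177, -0.00454637, -0.0007531 ,  0.0020274 ,
        0.00146531]), 'joint_efforts': array([-3.48931917e-04, -4.45881772e+01, -3.52237308e+01, -3.19380415e-04,
        4.12851557e-03,  2.42316997e-05]), 'eef_pos': array([0.14912152, 0.55481708, 0.23048276]), 'eef_rot': array([-2.59800193e-04,  1.31014313e-01,  9.91380159e-01, -7.50612669e-04]), 'wrist_force': array([-0.31592963,  0.56107219,  0.06927345]), 'torque': array([-0.01505924,  0.01522025, -0.02555201]), 'grasp_force': 0.0, 'opening': 1.002404889588754}
```

View pics/scene0.png

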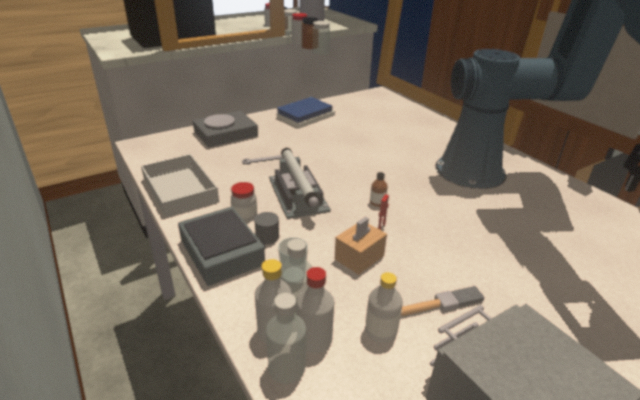

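View pics/top0.png

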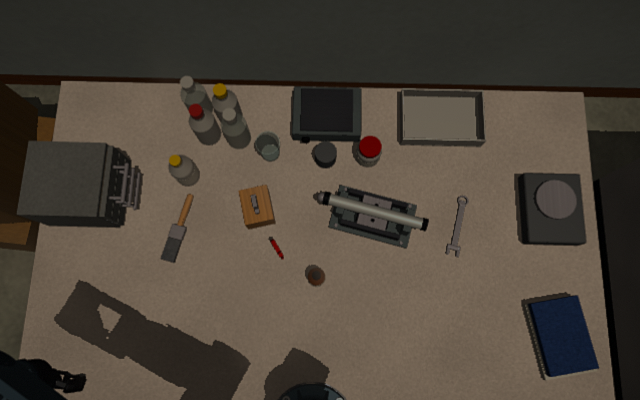

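The likely mix-ups are the red U-bolt look-alike at top(277,247)/scene(384,210), and the steel lug in the wooden block at top(255,205)/scene(362,228). I choose the steel one in the block. The foot is at top(373,213).

Run:
```python
from h import *
c=load('top'); f=c['frame']; P=cloud(c)
a=cv2.resize(f[180:235,230:290],None,fx=6.5,fy=6.5,interpolation=cv2.INTER_CUBIC)
b=cv2.resize(f[175:255,305:440],None,fx=5.5,fy=5.5,interpolation=cv2.INTER_CUBIC)
o=np.zeros((a.shape[0]+b.shape[0],max(a.shape[1],b.shape[1]),3),np.uint8); o[:a.shape[0],:a.shape[1]]=a; o[a.shape[0]:,:b.shape[1]]=b
o=cv2.convertScaleAbs(cv2.resize(o,None,fx=.74,fy=.74),alpha=1.5); cv2.imwrite('pics/crop1.png',o); print(o.shape)
# block top by depth
def rect(mask,z):
    m=mask.astype(np.uint8); n,l,s,_=cv2.connectedComponentsWithStats(m); i=1+s[1:,4].argmax(); m=(l==i).astype(np.uint8)
    v,u=np.nonzero(m); q=plane(c,np.c_[u,v],z)[:,:2]; r=cv2.minAreaRect((q*1000).astype(np.float32)); return r,m.sum(),q.mean(0)*1000
V,U=np.mgrid[:400,:640]; hsv=cv2.cvtColor(f,cv2.COLOR_BGR2HSV)
bl=(abs(U-257)<30)&(abs(V-207)<30)
print('zs block',np.percentile(P[...,2][bl],[5,50,90,98,99.7]))
print('block top',rect(bl&(abs(P[...,2]-.07)<.012),.07))
print('lug',rect(bl&(P[...,2]>.095),.116))
fo=(U>310)&(U<435)&(V>180)&(V<250)
t=fo&(P[...,2]>.078)
r=rect(t,.087); print('tube',r)
print('base',rect(fo&(P[...,2]>.006),.01))
for z in np.arange(0,.11,.01): print(round(z,2),(fo&(abs(P[...,2]-z)<.005)).sum(),end='; ')
```

```text
(591, 549, 3)
zs block [-0.00415677  0.00246157  0.07197766  0.11351376  1.42228603]
block top (((580.7467041015625, 166.6683807373047), (103.02791595458984, 80.3747329711914), 13.761239051818848), np.uint64(962), array([580.08876669, 166.32751677]))
lug (((578.9804077148438, 165.69285583496094), (38.28578186035156, 15.976533889770508), 3.1060922145843506), np.uint64(69), array([579.29065443, 165.97170026]))
tube (((569.8412475585938, -151.96971130371094), (306.2166442871094, 35.95707321166992), 75.95304107666016), np.uint64(1139), array([ 569.89680228, -155.89922661]))
base (((574.2266845703125, -155.6636505126953), (326.1260986328125, 139.22828674316406), 75.22945404052734), np.uint64(3905), array([ 571.71702249, -161.65240327]))
0.0 4080; 0.01 1373; 0.02 166; 0.03 72; 0.04 163; 0.05 685; 0.06 332; 0.07 247; 0.08 635; 0.09 601; 0.1 1;
```

View pics/crop1.png

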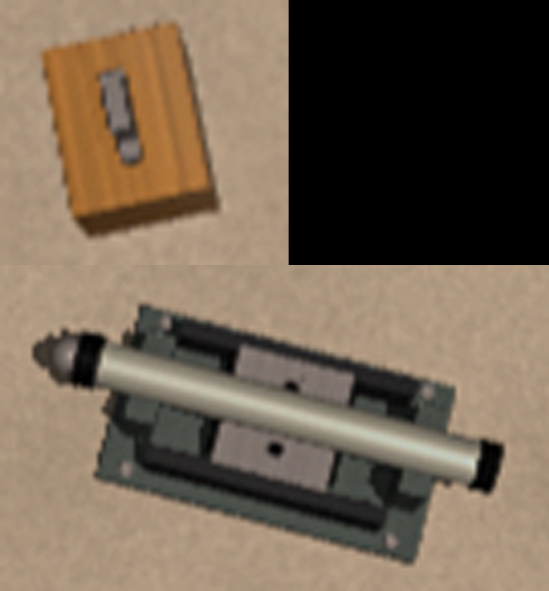

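The first crop shows the steel lug upright in the block, with its top at crop(118,90). The second shows the foot with both dark plate holes visible beside the tube, at crop(291,387) and crop(276,449), which is about top(376.5,205) and (373,220).

Run:
```python
from h import *
c=load('top'); f=c['frame']; g=cv2.cvtColor(f,cv2.COLOR_BGR2GRAY).astype(float); P=cloud(c)
H=[]
for u0,v0 in((376.5,205.1),(372.8,220.3)):
    v,u=np.mgrid[round(v0)-3:round(v0)+4,round(u0)-3:round(u0)+4]; w=g[v,u]; w=np.clip(np.percentile(w,70)-10-w,0,None)*(np.hypot(u-u0,v-v0)<3)
    uv=[(w*u).sum()/w.sum(),(w*v).sum()/w.sum()]; H.append(plane(c,[uv],.055)[0]); print(uv,H[-1]*1000)
H=np.array(H); d=H[0]-H[1]; print('spacing',np.linalg.norm(d)*1e3,'ang',np.degrees(np.arctan2(d[1],d[0])),'mid',H.mean(0)*1e3)
# tube axis: bright tube mask -> per-depth top ridge
V,U=np.mgrid[:400,:640]; t=(U>310)&(U<435)&(V>180)&(V<250)&(P[...,2]>.078)&(P[...,2]<.095)
Q=P[t]*1e3; m=Q[:,:2].mean(0); a=np.linalg.svd(Q[:,:2]-m,full_matrices=False)[2][0]; a*=np.sign(a[1]); s=(Q[:,:2]-m)@a
lat=lambda p:(p-m)@np.array([a[1],-a[0]])
L=lat(Q[:,:2]); print('dir ang',np.degrees(np.arctan2(a[1],a[0])),'centre lat',np.percentile(L,[1,99]),'ends',[(m+a*k).round(1) for k in np.percentile(s,[.3,99.7])],np.ptp(np.percentile(s,[.3,99.7])))
hm=H.mean(0)[:2]*1e3; print('hole mid lat',lat(hm),'along',(hm-m)@a)
# base rect lower plate
b=(U>310)&(U<435)&(V>180)&(V<260)&(P[...,2]>.006)&(P[...,2]<.02); Q=P[b]*1e3; r=cv2.minAreaRect(Q[:,:2].astype(np.float32)); print('base',r,'along',(np.array(r[0])-m)@a,'lat',lat(np.array(r[0])))
s=load('scene');Ps=cloud(s);V,U=np.mgrid[:400,:640]; k=(abs(U-362)<14)&(abs(V-228)<16)&(Ps[...,2]>.09)&(Ps[...,2]<.13); print('lug scene',Ps[k].mean(0)*1e3,np.percentile(Ps[k][:,2],97),k.sum())
```

```text
[np.float64(376.15531914893614), np.float64(204.57659574468084)] [ 593.815107   -166.93673745   55.        ]
[np.float64(372.210321668434), np.float64(219.81053375751148)] [ 550.30548107 -155.9295456    55.        ]
spacing 44.880350050549765 ang -14.196985057961658 mid [ 572.06029403 -161.43314152   55.        ]
dir ang 75.98042128113165 centre lat [-14.02033604  15.87508713] ends [array([ 534.3, -300.3]), array([607.7,  -6.1])] 303.22445410933983
hole mid lat 3.0341574399154925 along -4.4812501152326085
base ((561.595458984375, -164.12730407714844), (227.73880004882812, 356.99468994140625), 1.4550752639770508) along -9.630303987222364 lat -6.4662914295125855
lug scene [587.83309787 174.65766457 106.41158666] 0.11713071922620226 139
```

```bash
python3 -m handwheel '[[[1,-6,-3,0,0,0,-3],[1,-12,-6,0,0,0,-6],[1,-18,-9,0,0,0,-10],[1,-24,-12,0,0,0,-14],[1,-29.5,-15,0,0,0,-18],[1,-35,-18,0,0,0,-22],[1,-40.5,-21,0,0,0,-26],[1,-46,-23.7,0,0,0,-29],[1,-51.7,-26.4,0,0,0,-29],[1,-51.7,-26.4,0,0,0,-29]]]'
```

```text
time_s: 1.35
eef_pos: [0.582, 0.163, 0.2306]
eef_rot: [-0.0, -0.119, 0.993, -0.0]
wrist_force: [-1.0, 0.4, -0.3]
opening: 1.002
grasp_force: 0.0
```

```bash
python3 -m handwheel '[[[1,0,0,6,0,0,0],[1,0,0,6,0,0,0],[1,0,0,6,0,0,0]]]'
python3 - <<'E'
from h import *
s=save('scene'); t=save('top')
a=cv2.resize(s['frame'][130:300,290:450],None,fx=3.4,fy=3.4,interpolation=cv2.INTER_CUBIC)
cv2.imwrite('pics/c2.png',cv2.convertScaleAbs(a,alpha=1.3))
E
```

```text
time_s: 1.72
eef_pos: [0.58, 0.1668, 0.1725]
eef_rot: [0.0, -0.122, 0.993, 0.0]
wrist_force: [0.3, -0.1, 0.2]
opening: 1.0
grasp_force: 0.0
```

View pics/c2.png

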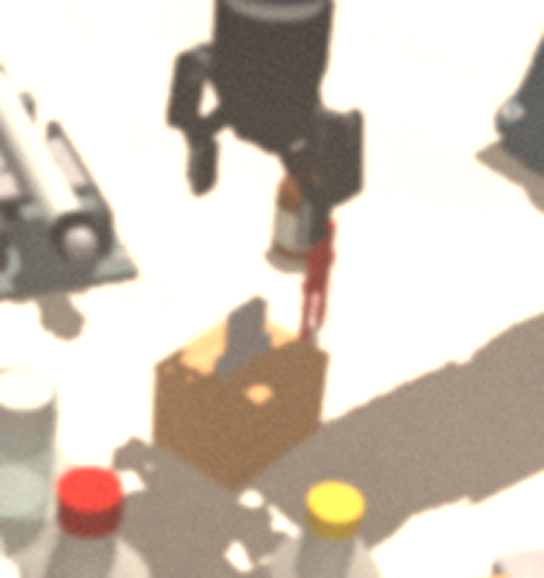

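Fingers at crop(203,190) and (318,235) straddle the lug at (245,335), and the red look-alike at (318,275) is clear of them.

```bash
python3 -m handwheel '[[[1,0,0,4,0,0,0],[1,0,0,7,0,0,0],[1,0,0,8.5,0,0,0],[1,0,0,8.5,0,0,0],[-1,0,0,8.5,0,0,0],[-1,0,0,8.5,0,0,0],[-1,0,0,8.5,0,0,0],[-1,0,0,8.5,0,0,0],[-1,0,0,8.5,0,0,0],[-1,0,0,8.5,0,0,0]]]'
```

```text
time_s: 3.08
eef_pos: [0.58, 0.1673, 0.0868]
eef_rot: [0.0, -0.121, 0.993, 0.001]
wrist_force: [-1.3, 4.7, 2.8]
opening: 0.127
grasp_force: 60.6
```

```bash
python3 -m handwheel '[[[-1,0,0,0,0,0,0],[-1,0,0,0,0,0,0],[-1,0,0,0,0,0,0],[-1,0,0,0,0,0,0]]]'
```

```text
time_s: 3.58
eef_pos: [0.58, 0.1673, 0.0868]
eef_rot: [0.0, -0.121, 0.993, 0.001]
wrist_force: [-1.2, 4.6, 2.2]
opening: 0.134
grasp_force: 60.6
```

```bash
python3 -m handwheel '[[[-1,0,0,-1,0,0,0],[-1,0,0,-3,0,0,0],[-1,0,0,-6,0,0,0],[-1,0,0,-9,0,0,0],[-1,0,0,-12,0,0,0],[-1,0,0,-15,0,0,0],[-1,0,0,-16,0,0,0],[-1,0,0,-16,0,0,0]]]'
```

```text
time_s: 4.58
eef_pos: [0.5801, 0.1659, 0.2463]
eef_rot: [0.0, -0.121, 0.993, -0.0]
wrist_force: [0.1, -0.6, -2.4]
opening: 0.13
grasp_force: 59.9
```

```bash
python3 -m handwheel '[[[-1,1,-3.5,0,0,0,4],[-1,2.2,-8,0,0,0,8],[-1,3.5,-12.5,0,0,0,12],[-1,4.8,-17,0,0,0,16],[-1,6,-21.5,0,0,0,20],[-1,7.2,-26,0,0,0,24],[-1,8.2,-29.5,0,0,0,27],[-1,8.7,-31.6,0,0,0,27.9],[-1,8.7,-31.6,0,0,0,27.9],[-1,8.7,-31.6,0,0,0,27.9]]]' && python3 -m handwheel '[[[-1,0,0,3,0,0,0],[-1,0,0,5.5,0,0,0],[-1,0,0,5.5,0,0,0],[-1,0,0,5.5,0,0,0]]]'
python3 - <<'E'
from h import *
s=save('scene'); t=save('top')
a=cv2.resize(s['frame'][110:225,250:350],None,fx=4,fy=4,interpolation=cv2.INTER_CUBIC)
b=cv2.resize(t['frame'][160:260,320:420],None,fx=4,fy=4,interpolation=cv2.INTER_CUBIC); b=cv2.copyMakeBorder(b,0,60,0,0,cv2.BORDER_CONSTANT)
cv2.imwrite('pics/c3.png',cv2.convertScaleAbs(np.hstack([a,b]),alpha=1.4))
E
```

```text
time_s: 5.82
eef_pos: [0.5716, -0.1605, 0.2456]
eef_rot: [-0.001, 0.121, 0.993, 0.001]
wrist_force: [0.4, 0.7, -1.4]
opening: 0.127
grasp_force: 59.9
time_s: 6.32
eef_pos: [0.5724, -0.161, 0.1924]
eef_rot: [0.001, 0.121, 0.993, -0.0]
wrist_force: [1.1, -0.2, -1.8]
opening: 0.128
grasp_force: 59.8
```

View pics/c3.png

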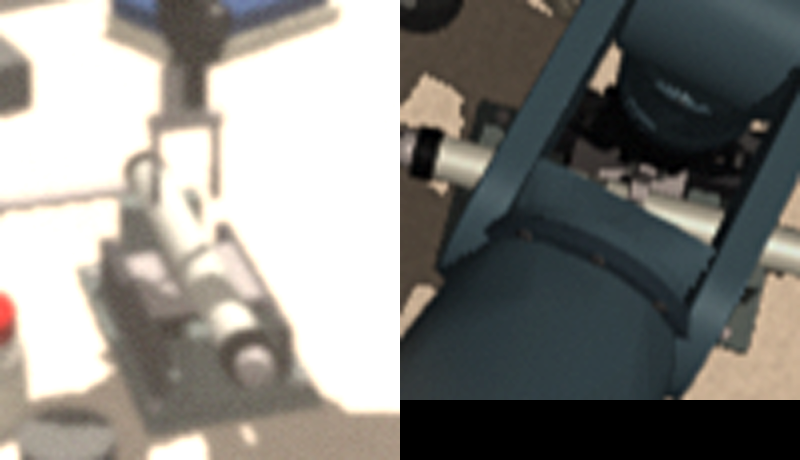

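Left panel (scene): the U-bolt is held upright, with legs at crop(158,140) and (216,160) either side of the tube that runs to (240,320). The right panel (top) is hidden by the arm, so I measure laterally in the scene view.

Run:
```python
from h import *
s=load('scene'); g=cv2.cvtColor(s['frame'],cv2.COLOR_BGR2GRAY).astype(int)
o=status.get_obs(); p=o['eef_pos']*1e3; print(p)
th=np.radians(75.98); a=np.array([np.cos(th),np.sin(th),0]); l=np.array([np.sin(th),-np.cos(th),0]); 
O=np.array([571,-161.5,0])
for v in range(138,162,2): print(v,g[v,284:310])
print('tube')
for v in range(178,194,2): print(v,g[v,294:324])
def vp(uv,off):  # hit vertical plane through O+off*a
    c,d=ray(s,uv); c=c*1e3; k=((O-c)@a+off)/(d@a); q=c+d*k[:,None]; return np.c_[(q-O)@l,q[:,2]]
off=(p-O)@a; print('tcp lat',(p-O)@l,'along',off)
print(vp([[289.5,141],[304,141],[304,155]],off))
```

```text
[ 572.72355643 -161.60093234  192.9968097 ]
138 [213 209 197 178 158 142 119 102  98  98  98  94  94  93  94  94  98 108
 127 138 145 165 194 207 210 211]
140 [214 203 171 131 110 103  99  98  98  97  99  98 101 103 103 105 107 107
 106 107 118 151 188 206 212 211]
142 [213 206 181 142 113 108 118 127 130 141 149 152 157 162 167 172 172 166
 143 122 135 175 203 212 214 216]
144 [213 210 194 154 126 134 170 195 201 209 211 212 213 213 216 215 214 203
 168 129 140 179 206 212 214 213]
146 [206 200 185 153 125 136 177 206 214 214 215 216 218 216 218 217 215 206
 172 134 139 180 207 218 212 216]
148 [136 119 108 106 104 125 168 198 211 215 218 216 218 217 219 218 214 205
 171 134 142 179 206 216 212 216]
150 [109 129 143 128 108 112 135 172 200 212 215 216 217 217 215 218 217 203
 168 131 138 178 206 214 217 214]
152 [152 171 172 148 123 124 148 175 192 206 214 215 217 216 216 214 210 192
 153 119 134 176 207 216 217 215]
154 [145 160 162 138 109 122 162 192 201 206 211 214 214 214 214 214 208 192
 154 117 128 175 207 214 216 216]
156 [127 142 144 127 103 120 166 196 206 203 199 200 190 
[... 735 characters left out ...]
133
 131 126 117 109 107 114 147 184 206 213 216 217]
186 [ 94  94  94  94  96 100 106 108 115 130 150 169 183 190 185 171 151 126
 100  86  77  81  83  90 109 143 182 206 214 216]
188 [ 82  82  76  77  76  87 100 111 128 156 172 185 195 201 206 205 199 182
 146 110  86  81  80  81  94 111 141 178 201 212]
190 [ 57  63  68  84  92  99 100 112 123 140 159 174 182 192 198 199 197 187
 168 140 109  89  82  82  82  86  97 127 168 198]
192 [ 60  68  81 102 116 120 120 119 119 130 142 154 159 158 146 128 119 108
  98  90  81  75  78  77  77  75  75  83 118 168]
tcp lat 1.696665716529407 along 0.3196240862768704
[[ 23.00674    178.99593618]
 [-19.29828057 173.48793239]
 [-19.45359735 128.75550369]]
```

Run:
```python
from h import *
s=load('scene'); g=cv2.cvtColor(s['frame'],cv2.COLOR_BGR2GRAY).astype(int)
th=np.radians(75.98); a=np.array([np.cos(th),np.sin(th),0]); l=np.array([np.sin(th),-np.cos(th),0]); O=np.array([571,-161.5,0])
def vp(uv,off):
    c,d=ray(s,uv); c=c*1e3; k=((O-c)@a+off)/(d@a); q=c+d*k[:,None]; return np.c_[(q-O)@l,q[:,2]]
L=vp([[288.2,v] for v in(144,146)],.3); R=vp([[303.45,v] for v in(144,146,148)],.3); print('legs lat',L.round(1).tolist(),R.round(1).tolist(),'tip',vp([[303.4,158.8]],.3))
for v in range(160,180,2): print(v,g[v,280:318])
# predicted tube edges for centre lateral c=0 : project tangents
E=np.linalg.inv(np.array(s['extrinsics'])); rv=cv2.Rodrigues(E[:3,:3])[0]
C=np.array(s['extrinsics'])[:3,3]*1e3
for off in (20,60,100):
    for cl in(0,):
        ax=O+a*off+l*cl+[0,0,71]; w=C-ax; w=w-(w@a)*a; D=np.linalg.norm(w); w/=D; n=np.cross(a,w); sn=16/D
        pts=[ax+16*(sn*w+sg*np.sqrt(1-sn**2)*n) for sg in(-1,1)]
        print(off,cv2.projectPoints(np.array(pts)/1e3,rv,E[:3,3],K(s),np.array(s['dist']))[0][:,0].round(2).tolist(), 'px/mm lat', (cv2.projectPoints(np.array([ax+l,ax])/1e3,rv,E[:3,3],K(s),np.array(s['dist']))[0][:,0]).round(2).tolist())
```

```text
legs lat [[26.9, 170.2], [27.0, 163.9]] [[-17.7, 164.2], [-17.7, 157.9], [-17.7, 151.5]] tip [[-17.69017434 116.57256303]]
160 [132 125 126 124 119 118 119 111 104 122 160 191 202 207 205 192 158 121
 106 119 161 187 193 191 195 206 212 216 217 215 218 216 216 215 214 211
 213 213]
162 [115  94  89  96  93  96 104 115 128 147 168 183 196 201 206 200 187 156
 122 117 154 194 209 213 213 215 215 215 215 217 217 214 215 214 214 213
 213 213]
164 [110  81  79  76  82  81  90 105 123 140 154 172 184 193 200 204 203 192
 163 147 164 194 208 207 201 196 196 205 212 215 215 213 216 213 213 213
 211 213]
166 [111  83  82  79  79  81  80  89 102 118 136 152 168 182 190 200 202 204
 195 182 182 197 202 173 134 118 124 152 188 207 214 215 215 215 215 214
 212 211]
168 [108  86  82  79  80  79  79  79  88  99 120 134 151 167 181 191 195 202
 203 202 202 199 194 160 115  86  94 111 143 182 202 216 215 217 215 214
 212 210]
170 [ 95  85  82  80  82  79  78  79  78  91 102 117 135 150 169 180 188 197
 195 189 177 175 171 152 125 118 122 126 125 142 175 199 209 214 215 214
 216 213]
172 [ 86  85  84 
[... 181 characters left out ...]
51 130 108  95 103 115 126 126 121 121
 135 153 174 191 200 194 184 174 169 166 163 155 136 134 158 187 206 212
 215 216]
176 [ 92 114 139 156 168 173 172 170 169 155 133 108  98 100 105 108 118 143
 167 187 196 198 199 197 191 181 172 168 168 168 161 139 130 149 182 209
 211 216]
178 [ 86  90 111 129 144 150 156 163 164 157 145 120 102  92  97 107 121 143
 158 164 161 154 144 143 157 157 158 162 166 168 167 161 146 133 150 177
 203 214]
20 [[304.17, 173.77], [294.54, 179.08]] px/mm lat [[299.07, 176.56], [299.4, 176.51]]
60 [[308.1, 180.61], [298.24, 186.06]] px/mm lat [[302.88, 183.47], [303.22, 183.42]]
100 [[312.24, 187.8], [302.12, 193.39]] px/mm lat [[306.88, 190.74], [307.23, 190.68]]
```

```bash
python3 -m handwheel '[[[-1,0.46,0,0,0,0,0],[-1,0.46,0,1,0,0,0],[-1,0.46,0,2.0,0,0,0],[-1,0.46,0,2,0,0,0],[-1,0.46,0,2,0,0,0],[-1,0.46,0,2,0,0,0]]]'
python3 - <<'E'
from h import *
s=save('scene'); t=save('top'); print(status.get_obs()['eef_pos'],status.get_obs()['wrist_force'])
a=cv2.resize(s['frame'][130:205,265:335],None,fx=7,fy=7,interpolation=cv2.INTER_CUBIC)
cv2.imwrite('pics/c4.png',cv2.convertScaleAbs(a,alpha=1.1))
E
```

```text
time_s: 7.18
eef_pos: [0.5675, -0.1607, 0.1716]
eef_rot: [0.0, 0.122, 0.993, -0.0]
wrist_force: [-0.2, -0.3, -2.2]
opening: 0.13
grasp_force: 59.9
[ 0.56751865 -0.16063211  0.17162882] [ 0.22308493  1.00284479 -2.71452186]
```

View pics/c4.png

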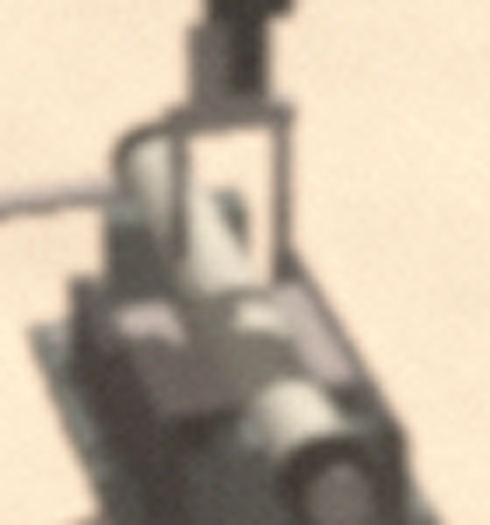

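Scene crop: the legs hang at crop x≈178 and 285 (tips y≈262) on both sides of the tube (at y=250, spanning roughly 190–255). I check the numbers again.

Run:
```python
from h import *
s=load('scene'); g=cv2.cvtColor(s['frame'],cv2.COLOR_BGR2GRAY).astype(int)
th=np.radians(75.98); a=np.array([np.cos(th),np.sin(th),0]); l=np.array([np.sin(th),-np.cos(th),0]); O=np.array([571,-161.5,0])
p=status.get_obs()['eef_pos']*1e3; print('tcp lat',(p-O)@l,(p-O)@a)
def vp(uv,off):
    c,d=ray(s,uv); c=c*1e3; k=((O-c)@a+off)/(d@a); q=c+d*k[:,None]; return np.c_[(q-O)@l,q[:,2]]
for v in(150,152,154,156,158,160,162,164):
    r=[]
    for u0 in(290.4,305.7):
        u=np.arange(int(u0)-3,int(u0)+5); w=np.clip(180-g[v,u],0,None); i=g[v,u].argmin(); r.append(round(float((w*u)[max(i-2,0):i+3].sum()/w[max(i-2,0):i+3].sum()),2))
    print(v,r,vp([[r[0],v],[r[1],v]],0).round(1).tolist(),g[v,286:310])
for v in range(166,184,2): print(v,g[v,286:314])
```

```text
tcp lat -3.5878995465954193 -0.0013565214366013693
150 [289.79, 304.85] [[22.5, 150.5], [-22.0, 144.4]] [152 164 154 129 113 134 172 194 202 205 205 208 212 214 217 216 206 180
 145 129 161 196 212 216]
152 [289.99, 304.84] [[22.0, 144.1], [-22.0, 138.0]] [189 187 169 136 115 131 172 206 212 217 217 218 214 214 214 214 206 181
 144 133 160 195 213 216]
154 [290.02, 304.82] [[22.0, 137.7], [-22.0, 131.5]] [174 181 171 141 122 138 171 203 212 216 214 213 215 212 214 215 206 184
 142 131 161 197 212 215]
156 [289.86, 304.81] [[22.6, 131.3], [-22.0, 125.0]] [159 166 164 142 124 141 175 195 197 196 191 186 188 201 209 214 207 181
 142 129 162 195 212 214]
158 [289.61, 304.84] [[23.4, 125.0], [-22.1, 118.4]] [142 153 151 133 120 144 179 197 191 170 145 134 136 160 188 209 203 177
 138 120 153 191 212 214]
160 [289.65, 304.8] [[23.4, 118.5], [-22.0, 111.8]] [129 136 135 118 106 131 170 197 202 191 158 124 107 119 160 194 202 175
 133 117 152 192 212 218]
162 [289.64, 304.81] [[23.5, 111.9], [-22.1, 105.2]] [106 118 120 105  97 121 165 195 206 205 187 155 117 117 155 192 200 177
 133 122 153
[... 535 characters left out ...]
 97  91  93  99 109 117 120 123 118 117 119 131 138 145 145 148
 159 165 165 164 151 136 138 168 198 213]
174 [157 155 150 131 109  97 100 102 105 105 109 110 129 165 184 194 191 186
 179 174 170 168 164 155 137 133 160 193]
176 [159 160 159 154 134 106  95  97 100 104 106 117 136 156 167 176 177 177
 177 172 165 167 167 170 158 138 131 151]
178 [108 111 119 131 132 116  97  97  98  99 101 107 109 113 113 115 114 115
 124 131 133 150 160 168 168 159 145 136]
180 [ 92  91  94  95  97  95  95  92  94  97 102 103 105 109 107 108 110 109
 109 107 113 128 148 163 170 169 163 148]
182 [ 89  92  92  91  92  90  90  91  95  92  97 100 104 106 107 108 110 113
 109 110 110 112 126 145 157 164 163 161]
```

```bash
python3 -m handwheel '[[[-1,0,0,0.4,0,0,0],[-1,0,0,0.8,0,0,0],[-1,0,0,1.2,0,0,0],[-1,0,0,1.4,0,0,0],[-1,0,0,1.4,0,0,0]]]' ; python3 -m handwheel '[[[-1,0,0,0.2,0,0,0],[-1,0,0,0.4,0,0,0],[-1,0,0,0.6,0,0,0],[-1,0,0,0.8,0,0,0],[-1,0,0,0.8,0,0,0]]]'
```

```text
time_s: 7.9
eef_pos: [0.5671, -0.1604, 0.157]
eef_rot: [-0.0, 0.122, 0.993, 0.0]
wrist_force: [-0.5, -0.1, -1.3]
opening: 0.133
grasp_force: 59.9
time_s: 8.52
eef_pos: [0.5671, -0.1604, 0.149]
eef_rot: [-0.0, 0.121, 0.993, 0.0]
wrist_force: [-0.4, -0.0, -2.5]
opening: 0.128
grasp_force: 59.9
```

```bash
python3 -m handwheel '[[[-1,0,0,0.3,0,0,0],[-1,0,0,0.6,0,0,0],[-1,0,0,0.9,0,0,0],[-1,0,0,1.2,0,0,0],[-1,0,0,1.5,0,0,0],[-1,0,0,1.5,0,0,0]]]' ; python3 -m handwheel '[[[-1,0,0,0.1,0,0,0],[-1,0,0,0.2,0,0,0],[-1,0,0,0.3,0,0,0],[-1,0,0,0.35,0,0,0],[-1,0,0,0.35,0,0,0]]]'
```

```text
time_s: 9.28
eef_pos: [0.5671, -0.1604, 0.1339]
eef_rot: [-0.0, 0.122, 0.993, 0.0]
wrist_force: [0.5, 0.3, -3.8]
opening: 0.124
grasp_force: 59.9
time_s: 9.9
eef_pos: [0.5672, -0.1605, 0.1307]
eef_rot: [-0.0, 0.122, 0.993, 0.0]
wrist_force: [0.4, -0.7, -1.9]
opening: 0.13
grasp_force: 59.9
```

```bash
python3 -m handwheel '[[[-1,0,0,0.05,0,0,0],[-1,0,0,0.1,0,0,0],[-1,0,0,0.15,0,0,0],[-1,0,0,0.15,0,0,0]]]' ; python3 -m handwheel '[[[-1,0,0,0.05,0,0,0],[-1,0,0,0.1,0,0,0],[-1,0,0,0.15,0,0,0],[-1,0,0,0.15,0,0,0]]]'
```

```text
time_s: 10.4
eef_pos: [0.5673, -0.1604, 0.1293]
eef_rot: [0.0, 0.121, 0.993, 0.0]
wrist_force: [-1.3, -0.1, -2.5]
opening: 0.126
grasp_force: 59.9
time_s: 10.9
eef_pos: [0.5674, -0.1603, 0.1278]
eef_rot: [0.0, 0.122, 0.993, 0.0]
wrist_force: [1.2, 1.9, -0.6]
opening: 0.131
grasp_force: 60.1
```

```bash
python3 -m handwheel '[[[-1,0,0.04,0.0,0,0,0],[-1,0,0.06,0.1,0,0,0],[-1,0,0.06,0.2,0,0,0],[-1,0,0.06,0.2,0,0,0]]]' ; python3 -m handwheel '[[[-1,0,0,0.1,0,0,0],[-1,0,0,0.2,0,0,0],[-1,0,0,0.3,0,0,0],[-1,0,0,0.3,0,0,0]]]'
```

```text
time_s: 11.4
eef_pos: [0.5673, -0.16, 0.1255]
eef_rot: [-0.0, 0.122, 0.993, 0.0]
wrist_force: [0.1, 0.8, -1.7]
opening: 0.128
grasp_force: 60.0
time_s: 11.9
eef_pos: [0.5673, -0.1599, 0.1226]
eef_rot: [-0.0, 0.122, 0.993, 0.0]
wrist_force: [0.2, 0.8, -2.8]
opening: 0.131
grasp_force: 60.0
```

```bash
python3 -m handwheel '[[[-1,0,0,0.15,0,0,0],[-1,0,0,0.3,0,0,0],[-1,0,0,0.45,0,0,0],[-1,0,0,0.55,0,0,0],[-1,0,0,0.55,0,0,0]]]' ; python3 -m handwheel '[[[-1,0,0,0.1,0,0,0],[-1,0,0,0.2,0,0,0],[-1,0,0,0.3,0,0,0],[-1,0,0,0.3,0,0,0]]]'
```

```text
time_s: 12.52
eef_pos: [0.5674, -0.1599, 0.1171]
eef_rot: [-0.0, 0.122, 0.993, 0.0]
wrist_force: [0.7, 2.4, -2.6]
opening: 0.13
grasp_force: 60.0
time_s: 13.02
eef_pos: [0.5678, -0.16, 0.1154]
eef_rot: [0.0, 0.121, 0.993, -0.0]
wrist_force: [-2.0, 2.4, 5.4]
opening: 0.13
grasp_force: 61.2
```

```bash
python3 -m handwheel '[[[-1,0,0.03,0.1,0,0,0],[-1,0,0.03,0.2,0,0,0],[-1,0,0.03,0.3,0,0,0],[-1,0,0.03,0.3,0,0,0]]]' ; python3 -m handwheel '[[[-1,0,0,0.1,0,0,0],[-1,0,0,0.2,0,0,0],[-1,0,0,0.3,0,0,0],[-1,0,0,0.3,0,0,0]]]'
```

```text
time_s: 13.52
eef_pos: [0.5678, -0.1599, 0.1125]
eef_rot: [0.0, 0.121, 0.993, -0.0]
wrist_force: [-2.0, 2.2, 6.1]
opening: 0.128
grasp_force: 61.4
time_s: 14.02
eef_pos: [0.5678, -0.1599, 0.1095]
eef_rot: [0.0, 0.121, 0.993, -0.0]
wrist_force: [-2.7, 1.7, 5.7]
opening: 0.124
grasp_force: 61.4
```

```bash
python3 -m handwheel '[[[-1,0,0,0.1,0,0,0],[-1,0,0,0.2,0,0,0],[-1,0,0,0.3,0,0,0],[-1,0,0,0.4,0,0,0],[-1,0,0,0.4,0,0,0]]]' ; python3 -m handwheel '[[[-1,0,0,0.05,0,0,0],[-1,0,0,0.1,0,0,0],[-1,0,0,0.1,0,0,0]]]'; python3 -m handwheel '[[[-1,0,0,0.05,0,0,0],[-1,0,0,0.05,0,0,0],[-1,0,0,0.05,0,0,0]]]'
```

```text
time_s: 14.65
eef_pos: [0.5678, -0.1599, 0.1056]
eef_rot: [0.0, 0.121, 0.993, -0.0]
wrist_force: [-2.1, 2.6, 6.1]
opening: 0.13
grasp_force: 61.4
time_s: 15.02
eef_pos: [0.5679, -0.1599, 0.1047]
eef_rot: [0.0, 0.121, 0.993, -0.0]
wrist_force: [-3.0, 1.3, 7.5]
opening: 0.127
grasp_force: 61.5
time_s: 15.4
eef_pos: [0.5679, -0.1598, 0.1042]
eef_rot: [0.0, 0.121, 0.993, -0.0]
wrist_force: [-2.7, 2.1, 7.1]
opening: 0.13
grasp_force: 61.5
```

```bash
python3 -m handwheel '[[[-1,0,0,0.05,0,0,0],[-1,0,0,0.05,0,0,0],[-1,0,0,0.05,0,0,0]]]' ; python3 -m handwheel '[[[-1,0,0,0.05,0,0,0],[-1,0,0,0.05,0,0,0],[-1,0,0,0.05,0,0,0]]]'
```

```text
time_s: 15.78
eef_pos: [0.5679, -0.1598, 0.1037]
eef_rot: [0.0, 0.121, 0.993, -0.0]
wrist_force: [-2.0, 2.7, 8.1]
opening: 0.128
grasp_force: 61.6
time_s: 16.15
eef_pos: [0.5679, -0.1599, 0.1037]
eef_rot: [0.0, 0.121, 0.993, -0.0]
wrist_force: [-3.9, 2.7, 10.2]
opening: 0.132
grasp_force: 62.0
```

```bash
python3 -m handwheel '[[[-1,0,0,0.05,0,0,0],[-1,0,0,0.05,0,0,0],[-1,0,0,0.05,0,0,0]]]'; python3 -m handwheel '[[[-1,0,0,0.03,0,0,0],[-1,0,0,0.03,0,0,0],[-1,0,0,0.03,0,0,0]]]'
```

```text
time_s: 16.52
eef_pos: [0.568, -0.1599, 0.1037]
eef_rot: [0.001, 0.121, 0.993, -0.0]
wrist_force: [-5.9, 3.6, 13.8]
opening: 0.133
grasp_force: 62.4
time_s: 16.9
eef_pos: [0.568, -0.1598, 0.1036]
eef_rot: [0.0, 0.121, 0.993, -0.0]
wrist_force: [-6.3, 3.4, 15.4]
opening: 0.129
grasp_force: 62.6
```

```bash
python3 -m handwheel '[[[-1,0,0,-0.1,0,0,0],[-1,0,0,-0.17,0,0,0],[-1,0,0,-0.17,0,0,0]]]'; python3 -m handwheel '[[[0,0,0,0,0,0,0],[0,0,0,0,0,0,0],[0,0,0,0,0,0,0],[0,0,0,0,0,0,0],[0,0,0,0,0,0,0],[0,0,0,-2,0,0,0],[0,0,0,-5,0,0,0],[0,0,0,-9,0,0,0],[0,0,0,-13,0,0,0],[0,0,0,-13,0,0,0]]]'; python3 -m handwheel '[[[0,5,0,0,0,0,0],[0,10,0,0,0,0,0],[0,15,0,0,0,0,0],[0,20,0,0,0,0,0],[0,20,0,0,0,0,0]]]';  python3 - <<'E'
from h import *
s=save('scene'); t=save('top')
a=cv2.resize(s['frame'][130:230,250:350],None,fx=4,fy=4,interpolation=cv2.INTER_CUBIC)
b=cv2.resize(t['frame'][160:260,320:420],None,fx=4,fy=4,interpolation=cv2.INTER_CUBIC)
cv2.imwrite('pics/c5.png',cv2.convertScaleAbs(np.hstack([a,b]),alpha=1.2))
P=cloud(t); V,U=np.mgrid[:400,:640]; k=(abs(U-375)<20)&(abs(V-212)<25)&(P[...,2]>.11)&(P[...,2]<.15)
print(P[k].mean(0),np.percentile(P[k][:,2],[50,95]),k.sum())
E
```

```text
time_s: 17.27
eef_pos: [0.5679, -0.1598, 0.1037]
eef_rot: [0.0, 0.121, 0.993, -0.0]
wrist_force: [-1.7, 2.0, 6.3]
opening: 0.131
grasp_force: 61.3
time_s: 18.52
eef_pos: [0.57, -0.1608, 0.2388]
eef_rot: [0.005, 0.121, 0.993, -0.002]
wrist_force: [-0.0, 0.0, -0.8]
opening: 0.502
grasp_force: 0.0
time_s: 19.15
eef_pos: [0.3708, -0.1101, 0.2324]
eef_rot: [-0.0, 0.122, 0.993, -0.0]
wrist_force: [0.5, 0.2, 0.1]
opening: 0.503
grasp_force: 0.0
[ 0.56847578 -0.1625582   0.13073419] [0.13217392 0.13657791] 72
```

View pics/c5.png

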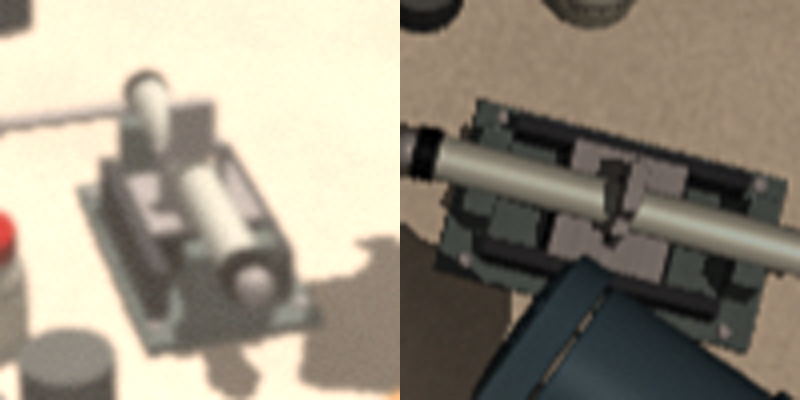

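The U-bolt sits over the tube (lug at scene crop(192,130), top crop(628,185)). Its lug top measures 0.132 m against the expected 0.133 m, so it is fully home and released. The gripper is clear, so I'm handing in.

```bash
python3 -c "
from bench import ctrl; print(ctrl.hand_in())"
```

```text
the job is handed in; nothing more can be done
None
```

The steel U-bolt is over the tube, through both plate holes and pressed home with the crown on the tube; I pushed with at most about 18 N, released it, and handed the job in at about 19 s.

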